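# Bottles back into their drip dishes

### The job

Put the four closed bottles back, each into its own round drip dish according to size: the small brown dropper bottle into the smallest dish, the clear glass weighing bottle into the second smallest, the white blue-capped bottle into the second largest and the large brown black-capped bottle into the largest. Set each one down gently without dropping it, so that it stands upright on the dish's floor inside the rim, and do not disturb the conical flask and the beaker that stand among them.

Things in the scene. Friction and masses are not known exactly. Their poses are not given: they have to be found in the camera images.
- dropper_bottle: Loose small brown dropper bottle: round body 28 mm across up to 53 mm, black collar 21 mm across from 49 to 62 mm, black rubber bulb 12 mm across from 62 mm to the top at 84 mm, all one rigid piece; about 25 to 50 g. Origin: centre of its underside; z up.
- weighing_bottle: Loose clear glass weighing bottle: round body 30 mm across, wider flange 35 mm across from 42 to 53 mm, and a knob 16 mm across from 55 mm to the top at 65 mm; its lid does not come off; about 28 to 56 g. Origin: centre of its underside; z up.
- kcl_bottle: Loose white plastic bottle with a blue screw cap: round body 46 mm across, shoulder tapering up to 79 mm, cap 26 mm across from there to the top at 92 mm, cap fixed; about 75 to 155 g. Origin: centre of its underside; z up.
- amber_bottle: Loose large brown bottle with a black screw cap: round body 60 mm across, shoulder tapering up to 105 mm, cap 34 mm across from 108 mm to the top at 125 mm, cap fixed; about 170 to 340 g. Origin: centre of its underside; z up.
- dish_1: The smallest of four round white plastic drip dishes, fixed to the worktop: flat floor 6 mm thick, upright wall; 46 mm inside diameter, 54 mm outside, rim 14 to 16 mm above the worktop. It belongs to the dropper bottle. Origin: centre of its underside, on the worktop; z up.
- dish_2: The second smallest of four round white plastic drip dishes, fixed to the worktop: flat floor 6 mm thick, upright wall; 60 mm inside diameter, 68 mm outside, rim 14 to 16 mm above the worktop. It belongs to the glass weighing bottle. Origin: centre of its underside, on the worktop; z up.
- dish_3: The second largest of four round white plastic drip dishes, fixed to the worktop: flat floor 6 mm thick, upright wall; 74 mm inside diameter, 82 mm outside, rim 14 to 16 mm above the worktop. It belongs to the white bottle with the blue cap. Origin: centre of its underside, on the worktop; z up.
- dish_4: The largest of four round white plastic drip dishes, fixed to the worktop: flat floor 6 mm thick, upright wall; 92 mm inside diameter, 100 mm outside, rim 14 to 16 mm above the worktop. It belongs to the large brown bottle. Origin: centre of its underside, on the worktop; z up.
- conical_flask: Bystander, leave alone: loose glass conical flask with a narrow neck and a pale brown filling, 83 mm across, 130 mm high. Origin: centre of its underside; z up.
- beaker_100: Bystander, leave alone: loose clear open glass beaker, 57 mm across, 74 mm high. Origin: centre of its underside; z up.

How it is judged:
At the end, for the whole second after the job is handed in: Each bottle stands upright (0.08 rad) and at rest on the floor of its own dish: underside below 10 mm, off-centre under 11 mm (dropper bottle), 16 mm (weighing and white bottle), 18 mm (large brown bottle). Flask and beaker upright, within 30 mm of their start. No bottle was dropped (horizontal distance between dropper_bottle and dish_1 below 0.011 m and height (world z) of each of dropper_bottle, weighing_bottle, kcl_bottle, amber_bottle below 0.01 m and angle between each of dropper_bottle, weighing_bottle, kcl_bottle, amber_bottle's own z axis and vertical below 0.08 rad and linear speed of each of dropper_bottle, weighing_bottle, kcl_bottle, amber_bottle below 0.02 m/s and horizontal distance between weighing_bottle and dish_2 below 0.016 m and horizontal distance between kcl_bottle and dish_3 below 0.016 m and horizontal distance between amber_bottle and dish_4 below 0.018 m and distance of each of conical_flask, beaker_100 from where it was at the start of the episode below 0.03 m and angle between each of conical_flask, beaker_100's own z axis and vertical below 0.1 rad); the robot touches nothing.
It fails at once if a bottle is dropped (moves faster than 0.8 m/s out of the fingers) ((linear speed of dropper_bottle above 0.8 m/s and contact force between dropper_bottle and the fingers below 0.05 N) or (linear speed of weighing_bottle above 0.8 m/s and contact force between weighing_bottle and the fingers below 0.05 N) or (linear speed of kcl_bottle above 0.8 m/s and contact force between kcl_bottle and the fingers below 0.05 N) or (linear speed of amber_bottle above 0.8 m/s and contact force between amber_bottle and the fingers below 0.05 N)).
It fails at once if the flask or the beaker is pushed more than 30 mm or tipped ((distance of conical_flask from where it was at the start of the episode above 0.03 m or angle between conical_flask's own z axis and vertical above 0.3 rad) or (distance of beaker_100 from where it was at the start of the episode above 0.03 m or angle between beaker_100's own z axis and vertical above 0.3 rad)).
It also fails if it takes over 120 s, if anything falls off the work surface, if the arm or the gripper's body presses on something with over 40 N, if the wrist force passes 120 N, or if a joint passes its speed limit or range.

### The arm

A 7-joint arm with a two-finger parallel gripper is mounted at the origin on a cart in front of the work surface, level with it; the furniture and walls round the work are solid. World frame = base frame: x ahead of the robot, y to its left, z up, the work surface at z = 0. Lengths are in m, angles in rad, forces in N, time in s.
With the tool pointing down it reaches from about 0.35 to 0.9 m from the base axis. Payload 8.1 kg.
Tool frame: the origin (TCP) lies midway between the tips of the shut fingers; the grasp point (between the pads) lies 19 mm behind it (pinch_z is the z of the grasp point in the tool frame, in m); z points along the fingers, y is the line along which they close (so a half turn about z gives the same grasp; the last joint's range is limited). The gripper opens to 85 mm and grips with 20 to 120 N. Pads are 22 mm wide; open, the fingers measure 114 mm over their backs; the gripper's body (76 mm by 85 mm) begins 54 mm behind the grasp point. The pads swing forward as they close: fully open they stand 13 mm farther back than shut.
Start: joints at [1.085, 0.434, 0.025, 1.573, -0.012, 1.134, -0.075], TCP at [0.233, -0.58, 0.231] pointing down, gripper open.
Joint ranges: [-2.62, 2.62], [-0.44, 2.09], [-1.27, 1.32], [0.08, 2.57], [-1.32, 4.46], [0.12, 2], [-2.74, 2.74]. Speed limits (rad/s): [2.22, 2.22, 3.01, 3.01, 3.14, 3.14, 3.14].

### API

Orientations are given as a unit quaternion [x, y, z, w].
In Python, from bench import * gives the robot as it stands. The module is installed in compiled form; this text tells all that it offers. Calls block until the motion is done:
- move_to(position, orientation): joint-space move of the TCP to a pose.
- move_straight(position, rotation=None, feed=0.15, until_force=None): straight line of the TCP; rotation=None keeps the orientation; feed is the mean speed in m/s. With until_force (N) it stops when the force on the tool has changed by that much, and returns True; else False.
- move_joints(angles): joint-space move.
- release() and close(squeeze=None): open the fingers fully, or close them until they stop; squeeze is the grip in N (None keeps the last).
- wait(seconds).
- solve_ik(position, orientation): joint angles nearest the present ones, or None.
- get_obs(): the state.
- camera(name): name is "scene" or "top"; returns a dict with "frame" (400x640x3 uint8, red, green, blue), "z_map" (400x640 float32, m along the optical axis (not along the pixel's ray), 0 where there is no reading), "fx", "fy", "cx", "cy" (pixels), "cam_to_world" (4x4, takes a point from camera to world coordinates). Camera axes: x right, y down, z forward; pixel columns grow to the right and rows downward; lengths in m; the calibration is good to about 2 mm. A picture is of the moment at which its call begins.
A pose or a line that the arm cannot do raises IKError and nothing moves.
- close_job(): hands the job in; it is judged then, once.
The state is a dict: "clock": time; "joint_pos": joint angles; "dq": joint speeds; "joint_efforts": joint torques, N m; "tcp_pos": TCP position; "ee_rot": TCP orientation; "force": force on the tool from outside, world axes, zero at the start; "torque": the same for the moment, N m; "finger_gap": opening from 0.0 (shut) to 1.0 (fully open); "finger_force": force on a finger pad.
Only numpy, scipy, OpenCV 4.12 (cv2) and the standard library are available. Lean on these libraries where they do the work, as an engineer would, in place of code of your own. Each camera call takes 0.05 s, during which the arm holds its last target. There are 200 camera calls.

## Working session

There is one attempt and no reset: what is moved stays moved. The work goes in short steps, each a Python script; the robot and the scene stay as the last script left them, time stands still between calls to the robot, and variables do not carry over. Pictures are saved under pics/ and viewed, at most 14 in all, crops included, and the job is handed in when it is done.

```bash
mkdir -p pics
python3 - <<'E'
from bench import *
import cv2,numpy as np
for n in("scene","top"):
    c=camera(n); cv2.imwrite(f"pics/{n}0.png",c["frame"][:,:,::-1]); np.savez(f"{n}0.npz",**c)
    print(n,c["fx"],c["fy"],c["cx"],c["cy"]); print(np.round(c["cam_to_world"],4).tolist())
print(get_obs())
E
```

```text
scene 480.14837301888406 480.14837301888406 324.3063248358385 192.61819130886025
[[-0.8901, -0.2026, 0.4083, 0.0312], [-0.4558, 0.3796, -0.8051, 0.9031], [0.0081, -0.9027, -0.4302, 0.5275], [0.0, 0.0, 0.0, 1.0]]
top 433.16711822419245 433.16711822419245 325.6460541103818 204.63067047744727
[[0.0022, -0.9904, 0.1385, 0.3545], [-0.9999, -0.0007, 0.011, -0.0431], [-0.0108, -0.1385, -0.9903, 1.2381], [0.0, 0.0, 0.0, 1.0]]
{'clock': 0.1, 'joint_pos': array([ 1.08539584,  0.43515253,  0.02494684,  1.57402776, -0.01160472,
        1.13399457, -0.07508942]), 'dq': array([ 1.25842668e-03, -1.46575631e-03, -6.18010037e-04, -1.66797500e-03,
        4.18053893e-04, -8.13374372e-05, -7.70802759e-04]), 'joint_efforts': array([ 4.12910711e-03, -6.71762609e+01,  1.02884252e+00, -3.16904140e+01,
        1.58552203e-02,  7.14353853e-03,  3.76940761e-05]), 'tcp_pos': array([ 0.23324247, -0.57934644,  0.23059624]), 'ee_rot': array([ 9.81742069e-01,  1.90215648e-01, -1.92804178e-04, -6.92336812e-04]), 'force': array([-0.41832066,  0.30925333,  0.85319963]), 'torque': array([-0.00604823, -0.01594313, -0.02814843]), 'finger_force': 0.0, 'finger_gap': 1.0011099478606715}
```

View pics/scene0.png

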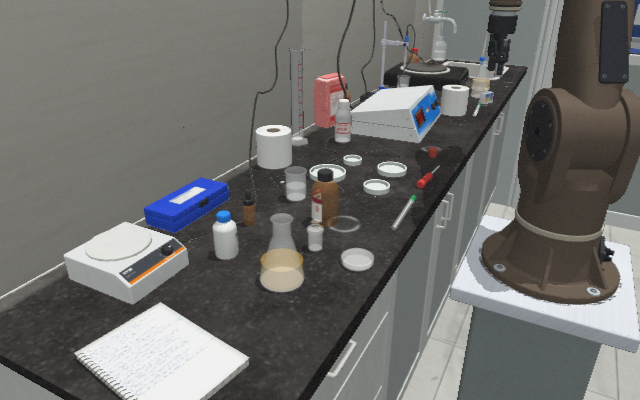

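View pics/top0.png

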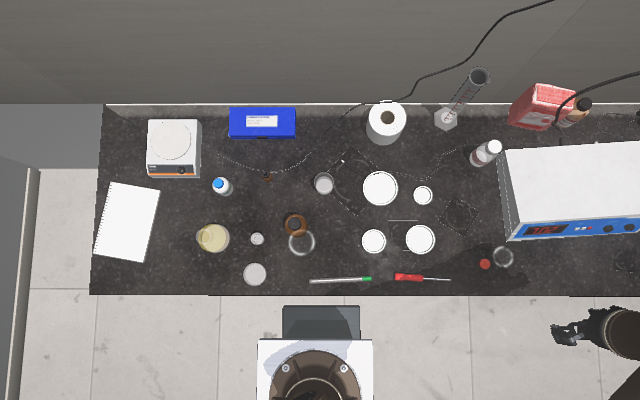

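The scene view shows the dropper (249,210), the white bottle (226,235), the amber bottle (324,198), the glass weighing bottle (315,237), the flask (282,255) and the beaker (296,184). In the top view the dishes, smallest to largest, are at (423,195), (373,241), (420,240) and (380,188). I'll zoom in on the top view.

Run:
```python
import cv2,numpy as np
a=cv2.imread("pics/top0.png")[150:300,190:450]; cv2.imwrite("pics/c1.png",cv2.resize(a,None,fx=3,fy=3,interpolation=cv2.INTER_CUBIC))
a=cv2.imread("pics/scene0.png")[140:300,200:420]; cv2.imwrite("pics/c2.png",cv2.resize(a,None,fx=3.5,fy=3.5,interpolation=cv2.INTER_CUBIC))
```

```text
(no output)
```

View pics/c1.png

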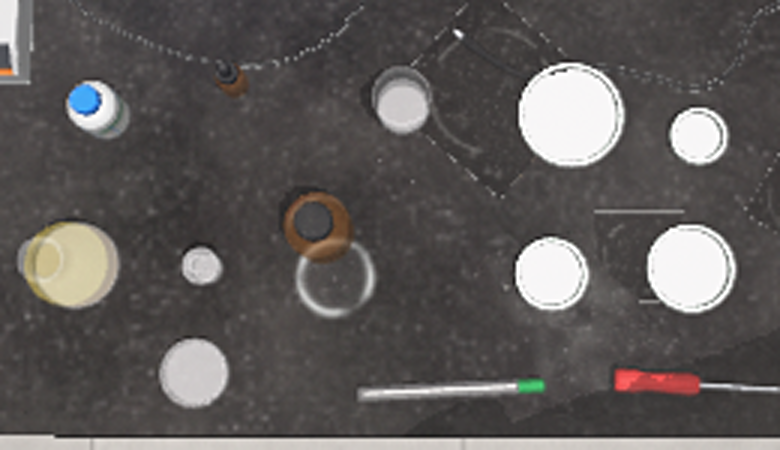

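View pics/c2.png

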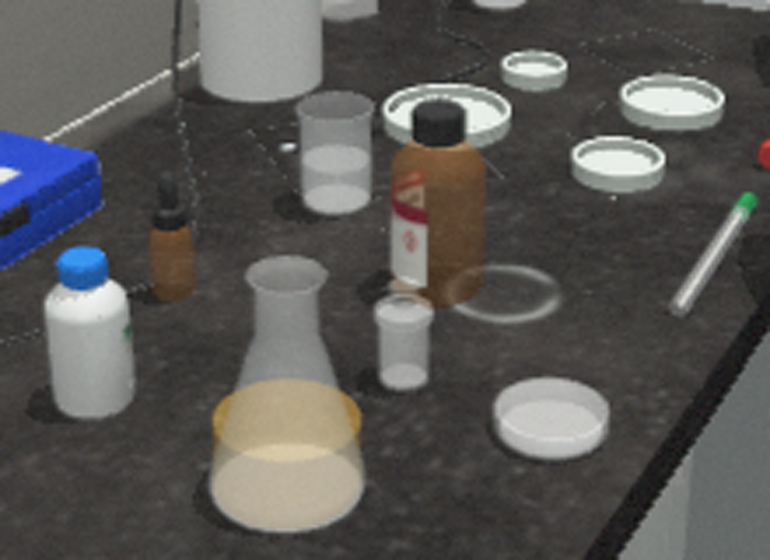

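Top crop (3x, offset 190,150): blue cap at about (218,183), amber cap (294,224), weighing bottle (257,239), dropper bulb (265,173). The scene crop shows all the bottles standing upright and unoccluded, apart from the weighing bottle's top, which overlaps the amber body slightly. Next I'll measure with masks in both views and cast rays at known heights.

```bash
cat > h.py <<'E'
import numpy as np,cv2
def ray(c,u,v,h):
    M=np.array(c["cam_to_world"]); d=M[:3,:3]@[(u-c["cx"])/c["fx"],(v-c["cy"])/c["fy"],1]
    return (M[:3,3]+d*(h-M[2,3])/d[2])[:2]
def proj(c,p):
    q=np.linalg.inv(c["cam_to_world"])@[*p,1]; return c["fx"]*q[0]/q[2]+c["cx"],c["fy"]*q[1]/q[2]+c["cy"]
def blob(mask,box):
    """centre of bounding box of the largest blob in box (u0,v0,u1,v1), plus its size"""
    u0,v0,u1,v1=box; m=mask[v0:v1,u0:u1].astype(np.uint8)
    cs=cv2.findContours(m,cv2.RETR_EXTERNAL,cv2.CHAIN_APPROX_NONE)[0]
    k=max(cs,key=cv2.contourArea); M=cv2.moments(cv2.drawContours(np.zeros_like(m),[k],-1,1,-1),True)
    x,y,w,h=cv2.boundingRect(k); return np.array([u0+M["m10"]/M["m00"],v0+M["m01"]/M["m00"]]),(x+u0,y+v0,w,h)
E
python3 - <<'E'
from h import *
T=dict(np.load("top0.npz"));S=dict(np.load("scene0.npz"))
def masks(c):
    f=c["frame"].astype(int);r,g,b=f[...,0],f[...,1],f[...,2]
    return dict(white=(f.min(2)>190),blue=(b>r+60),brown=(r>b+30),dark=(f.max(2)<60),f=f)
mt,ms=masks(T),masks(S)
for n,box in dict(d1=(405,180,440,212),d2=(355,222,392,258),d3=(398,220,441,262),d4=(356,165,402,212)).items():
    c,bb=blob(mt["f"].min(2)>120,box); print(n,c,bb,ray(T,*c,.015).round(4))
for nm,c,m,box in(("top",T,mt,(208,172,235,200)),("scene",S,ms,(205,200,240,240))):
    p,bb=blob(m["blue"],box);print("kcl",nm,p,bb,ray(c,*p,.090 if nm=="top" else .0865))
for nm,c,b in(("top",T,(250,165,280,190)),("scene",S,(235,185,262,230))):
    p,bb=blob(c["frame"][...,0].astype(int)-c["frame"][...,2]>15,b);print("drop brown",nm,p,bb,ray(c,*p,.03 if nm=="scene" else .04))
for nm,c,b in(("top",T,(280,208,315,242)),("scene",S,(305,165,345,235))):
    p,bb=blob(c["frame"][...,0].astype(int)-c["frame"][...,2]>15,b);print("amber brown",nm,p,bb)
def dump(c,u0,v0,u1,v1):
    print(c["frame"][v0:v1,u0:u1].mean(2).astype(int))
dump(T,283,210,308,238)
dump(T,258,167,277,184)
dump(T,247,229,268,249)
P=lambda c,u0,v0,u1,v1:[(v,u,np.round((np.array(c["cam_to_world"])@[(u-c["cx"])/c["fx"]*z,(v-c["cy"])/c["fy"]*z,z,1])[:3],3).tolist()) for v in range(v0,v1,3) for u in range(u0,u1,3) for z in[c["z_map"][v,u]]]
print(*P(T,251,233,264,246),sep="\n")
E
```

```text
d1 [422.69435216 194.99667774] (413, 186, 20, 19) [ 0.5535 -0.3064]
d2 [373.61396304 241.09445585] (362, 229, 25, 25) [ 0.422  -0.1648]
d3 [419.96428571 239.14      ] (403, 225, 33, 29) [ 0.4277 -0.2951]
d4 [379.97957099 187.94279877] (363, 171, 35, 35) [ 0.5739 -0.185 ]
kcl top [217.81395349 182.88372093] (213, 178, 11, 11) [0.57424909 0.261185  ]
kcl scene [223.19871795 216.13461538] (216, 210, 15, 13) [0.57386249 0.26353819]
drop brown top [267.76190476 177.88888889] (261, 171, 12, 12) [0.59816478 0.13364225]
drop brown scene [248.83529412 214.99607843] (242, 204, 14, 22) [0.5972874  0.15116389]
amber brown top [295.80361174 225.45823928] (284, 214, 24, 24)
amber brown scene [326.22682446 201.97534517] (311, 180, 28, 48)
[[ 66  65  68  80  74  65  65  65  66  62  64  69  69  64  62  62  64  63
   61  65  65  64  63  64  60]
 [ 66  65  70  78  73  65  66  67  65  64  67  71  71  65  62  61  61  65
   63  64  63  59  60  63  60]
 [ 70  72  68  65  64  49  50  48  47  48  49  49  50  64  63  62  67  69
   71  64  60  56  58  61  61]
 [ 66  65  65  64  52  48  49  45  44  44  44  44  
[... 5877 characters left out ...]
3, [0.446, 0.15, -0.001])
(236, 251, [0.434, 0.176, 0.046])
(236, 254, [0.433, 0.165, 0.062])
(236, 257, [0.433, 0.156, 0.066])
(236, 260, [0.434, 0.151, 0.045])
(236, 263, [0.436, 0.149, 0.006])
(239, 251, [0.425, 0.175, 0.05])
(239, 254, [0.425, 0.165, 0.061])
(239, 257, [0.425, 0.156, 0.064])
(239, 260, [0.425, 0.15, 0.048])
(239, 263, [0.427, 0.147, 0.018])
(242, 251, [0.42, 0.184, -0.004])
(242, 254, [0.417, 0.167, 0.047])
(242, 257, [0.417, 0.159, 0.047])
(242, 260, [0.417, 0.15, 0.046])
(242, 263, [0.42, 0.149, 0.004])
(245, 251, [0.411, 0.184, -0.002])
(245, 254, [0.411, 0.174, 0.007])
(245, 257, [0.411, 0.166, 0.002])
(245, 260, [0.411, 0.158, 0.0])
(245, 263, [0.411, 0.149, 0.001])
```

```bash
cat >> h.py <<'E'
from scipy.optimize import least_squares
def cloud(c):
    z=np.array(c["z_map"],float); v,u=np.indices(z.shape); M=np.array(c["cam_to_world"])
    p=np.stack([(u-c["cx"])/c["fx"]*z,(v-c["cy"])/c["fy"]*z,z],-1)@M[:3,:3].T+M[:3,3]
    return p[z>0]
def fit(p,x,y,r,z0,z1,win):
    """circle of known radius r through surface points between heights z0 and z1"""
    q=p[(abs(p[:,2]-(z0+z1)/2)<(z1-z0)/2)&(np.hypot(p[:,0]-x,p[:,1]-y)<win)][:,:2]
    if len(q)<4: return None,len(q)
    s=least_squares(lambda a:np.hypot(*(q-a).T)-r,[x,y],loss="soft_l1",f_scale=.001)
    return s.x.round(4),len(q),round(float(np.median(abs(s.fun))),4)
def top(p,x,y,z0,z1,win):
    q=p[(p[:,2]>z0)&(p[:,2]<z1)&(np.hypot(p[:,0]-x,p[:,1]-y)<win)]
    return ((q.max(0)+q.min(0))/2)[:2].round(4),len(q)
B=dict(dropper=(.598,.142,.014,.008,.045,.03,.070),weighing=(.428,.160,.015,.006,.038,.03,.056),
 kcl=(.574,.262,.023,.008,.055,.045,.083),amber=(.455,.062,.030,.01,.07,.06,.11),
 flask=(.43,.27,.0415,.003,.012,.07,.12),beaker=(.572,-.03,.0285,.01,.07,.05,.065))
D=dict(d1=(.5535,-.3064,.027),d2=(.422,-.1648,.034),d3=(.4277,-.295,.041),d4=(.5739,-.185,.050))
def report(T,S):
    for n,(x,y,r,z0,z1,w,zt) in B.items():
        for k,c in(("T",T),("S",S)):
            p=cloud(c); print(n,k,"body",*fit(p,x,y,r,z0,z1,w),"top",*(top(p,x,y,zt,zt+.03,w) if (p[(np.hypot(p[:,0]-x,p[:,1]-y)<w)][:,2]>zt).any() else ()))
    for n,(x,y,r) in D.items():
        for k,c in(("T",T),("S",S)): print(n,k,*fit(cloud(c),x,y,r-.002,.011,.018,r+.012),*top(cloud(c),x,y,.011,.018,r+.01))
E
python3 - <<'E'
from h import *
report(dict(np.load("top0.npz")),dict(np.load("scene0.npz")))
E
```

```text
dropper T body [0.6073 0.1394] 39 0.0004 top [0.6061 0.139 ] 18
dropper S body [0.6062 0.1383] 195 0.0009 top [0.6057 0.1407] 40
weighing T body [0.4278 0.1616] 12 0.0002 top [0.4287 0.1606] 34
weighing S body [0.4278 0.161 ] 206 0.0008 top [0.427  0.1624] 50
kcl T body [0.5752 0.2622] 75 0.0004 top [0.5745 0.2613] 81
kcl S body [0.5746 0.2619] 492 0.0007 top [0.5731 0.2639] 127
amber T body [0.4626 0.0518] 41 0.0001 top [0.4617 0.0511] 144
amber S body [0.4619 0.0513] 621 0.0008 top [0.4606 0.0532] 181
flask T body [0.4347 0.2737] 129 0.0131 top [0.4282 0.2845] 83
flask S body [0.4311 0.2847] 181 0.0007 top [0.4268 0.2843] 209
beaker T body [ 0.5773 -0.0318] 304 0.0074 top [ 0.5818 -0.0242] 69
beaker S body [ 0.5826 -0.0267] 551 0.0017 top [ 0.5812 -0.024 ] 172
d1 T [ 0.5539 -0.3055] 77 0.0012 [ 0.5538 -0.3047] 77
d1 S [ 0.5531 -0.3034] 76 0.0017 [ 0.5531 -0.3044] 76
d2 T [ 0.4232 -0.1641] 109 0.0013 [ 0.4239 -0.1647] 109
d2 S [ 0.4219 -0.1624] 129 0.0012 [ 0.4208 -0.1632] 129
d3 T [ 0.4289 -0.2943] 130 0.0011 [ 0.4284 -0.2944] 130
d3 S [ 0.4273 -0.2932] 132 0.0014 [ 0.4277 -0.2931] 132
d4 T [ 0.5749 -0.1842] 170 0.0014 [ 0.5746 -0.1852] 170
d4 S [ 0.5734 -0.1826] 134 0.0012 [ 0.5725 -0.1828] 134
```

Run:
```python
from h import *
from bench import *
from scipy.spatial.transform import Rotation as R
p=np.vstack([cloud(dict(np.load(f"{k}0.npz"))) for k in("top","scene")])
for n,(x,y) in dict(amber=(.462,.0515),kcl=(.575,.262)).items():
    d=np.hypot(p[:,0]-x,p[:,1]-y); print(n,[(round(z,3),round(float(np.median(d[m]))*1000,1)) for z in np.arange(.02,.13,.007) if (m:=(abs(p[:,2]-z)<.003)&(d<.035)).any()])
# anything tall round the work
for y0 in np.arange(-.4,.36,.08):
    q=p[(abs(p[:,1]-y0)<.04)&(p[:,0]>.3)&(p[:,2]>.03)&(p[:,0]<.8)]; print(round(y0,2),q[:,0].max().round(3) if len(q) else None, [(round(x,2),round(float(q[abs(q[:,0]-x)<.025][:,2].max()),3)) for x in np.arange(.35,.76,.05) if (abs(q[:,0]-x)<.025).any()])
pts=dict(amber=(.462,.0515),dropper=(.6065,.139),weigh=(.428,.161),kcl=(.575,.262),d1=(.5535,-.305),d2=(.4228,-.1637),d3=(.428,-.294),d4=(.574,-.184))
for yaw in(0,90,-90,180):
    q=(R.from_euler("z",yaw,degrees=True)*R.from_quat([1,0,0,0])).as_quat()
    for n,(x,y) in pts.items():
        print(yaw,n,*[None if (s:=solve_ik([x,y,z],q)) is None else np.round(s,2).tolist() for z in(.03,.25)])
```

```text
amber [(np.float64(0.02), 29.7), (np.float64(0.027), 29.5), (np.float64(0.034), 29.7), (np.float64(0.041), 29.9), (np.float64(0.048), 29.8), (np.float64(0.055), 30.1), (np.float64(0.062), 29.7), (np.float64(0.069), 30.0), (np.float64(0.076), 30.1), (np.float64(0.083), 29.6), (np.float64(0.09), 27.4), (np.float64(0.097), 22.0), (np.float64(0.104), 17.1), (np.float64(0.111), 17.1), (np.float64(0.118), 16.7), (np.float64(0.125), 12.2)]
kcl [(np.float64(0.02), 22.9), (np.float64(0.027), 23.1), (np.float64(0.034), 23.0), (np.float64(0.041), 23.2), (np.float64(0.048), 23.0), (np.float64(0.055), 23.1), (np.float64(0.062), 22.4), (np.float64(0.069), 19.5), (np.float64(0.076), 14.2), (np.float64(0.083), 13.4), (np.float64(0.09), 11.2), (np.float64(0.097), 7.7)]
-0.4 0.8 [(np.float64(0.65), 0.07), (np.float64(0.75), 0.61)]
-0.32 0.793 [(np.float64(0.75), 0.58)]
-0.24 0.8 [(np.float64(0.7), 0.104), (np.float64(0.75), 0.351)]
-0.16 0.8 [(np.float64(0.7), 0.106), (np.float64(0.75), 0.229)]
-0.08 0.747 [(np.float64(0.55), 0.075), (np.float64(0.6), 0.076), (np.float64(0.7), 0.158), (np.float64(0.75
[... 3134 characters left out ...]
 0.29, -0.94, 1.86, 0.26, 1.12, 1.08]
180 dropper [0.22, 0.82, -0.85, 1.72, 0.74, 0.95, 0.65] [0.25, 0.57, -0.88, 1.5, 0.45, 1.29, 0.88]
180 weigh [0.06, 0.57, -0.72, 2.13, 0.62, 0.65, 0.49] [0.42, 0.33, -1.11, 1.87, 0.32, 1.14, 0.76]
180 kcl [-0.07, 0.77, -0.68, 1.7, 0.6, 0.89, 0.56] [0.15, 0.7, -1.16, 1.47, 0.64, 1.4, 0.54]
180 d1 [0.79, 0.74, -0.58, 1.71, 0.51, 0.85, 1.56] [0.84, 0.52, -0.65, 1.49, 0.32, 1.25, 1.72]
180 d2 [0.67, 0.52, -0.55, 2.15, 0.49, 0.59, 1.34] [0.85, 0.21, -0.7, 1.9, 0.15, 1.09, 1.67]
180 d3 [0.91, 0.6, -0.57, 2.0, 0.5, 0.69, 1.6] [1.01, 0.32, -0.66, 1.76, 0.22, 1.13, 1.86]
180 d4 [0.62, 0.71, -0.6, 1.78, 0.53, 0.81, 1.34] [0.68, 0.47, -0.68, 1.56, 0.31, 1.22, 1.52]
```

The depth fits agree to about 1 mm. The amber body is straight up to about 83 mm and the white one up to about 60 mm. I'll start with the amber bottle, with the fingers closing along x.

```bash
cat > go.py <<'E'
from bench import *
import numpy as np
Q=np.array([1,1,0,0])/2**.5   # tool down, closing along x
st=lambda k:print(k,{a:np.round(get_obs()[a],3).tolist() for a in("clock","tcp_pos","finger_gap","finger_force","force")})
def pick(x,y,zt,squeeze,up):
    """zt: TCP height at the grasp with the bottle on the worktop; up: carrying height of the TCP"""
    move_to([x,y,up],Q); move_straight([x,y,zt],Q,feed=.12)
    close(squeeze); wait(.2); st("gripped")
    move_straight([x,y,zt+.04],Q,feed=.06); st("lifted")
    move_straight([x,y,up],Q,feed=.15)
def place(x,y,zt,up):
    move_straight([x,y,up],Q,feed=.18); move_straight([x,y,zt+.018],Q,feed=.12); wait(.3)
    print("touch",move_straight([x,y,zt+.003],Q,feed=.015,until_force=2.0)); st("down")
    release(); wait(.3); st("open")
    move_straight([x,y,up],Q,feed=.15)
E
python3 - <<'E'
from go import *
pick(.462,.0515,.058,35,.24)
import cv2
c=camera("scene");cv2.imwrite("pics/a1.png",c["frame"][:,:,::-1])
E
```

```text
gripped {'clock': 4.733, 'tcp_pos': [0.462, 0.052, 0.059], 'finger_gap': 0.685, 'finger_force': 35.88, 'force': [-1.906, 0.22, 7.72]}
lifted {'clock': 5.55, 'tcp_pos': [0.462, 0.051, 0.098], 'finger_gap': 0.679, 'finger_force': 37.818, 'force': [-0.002, 0.038, -2.076]}
```

View pics/a1.png

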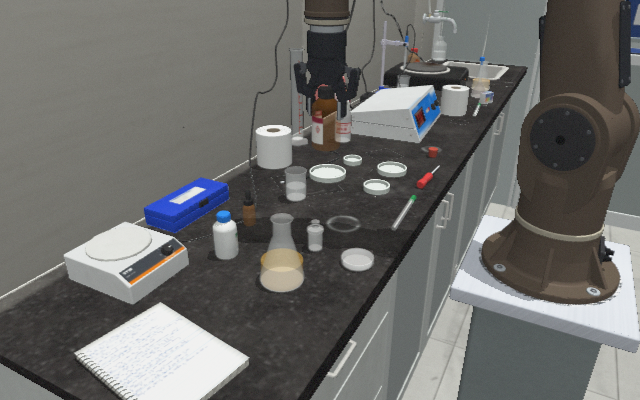

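The amber bottle hangs upright in the fingers at about (326,115), and the neighbours haven't moved. Now placing it.

Run:
```python
from go import *
from h import *
place(.574,-.184,.064,.24)
move_to([.575,.262,.24],Q)
c=camera("scene"); t=camera("top")
for k,p in(("S",cloud(c)),("T",cloud(t))):
    print(k,"amber",*fit(p,.574,-.184,.030,.02,.08,.04),"top",*top(p,.574,-.184,.11,.15,.05),p[np.hypot(p[:,0]-.574,p[:,1]+.184)<.025][:,2].max())
```

```text
touch False
down {'clock': 11.217, 'tcp_pos': [0.574, -0.184, 0.067], 'finger_gap': 0.679, 'finger_force': 37.842, 'force': [-0.892, -0.175, -2.191]}
open {'clock': 11.908, 'tcp_pos': [0.574, -0.184, 0.067], 'finger_gap': 0.998, 'finger_force': 0.0, 'force': [-0.2, 0.358, 0.143]}
S amber [ 0.5737 -0.184 ] 459 0.0013 top [ 0.5726 -0.18  ] 136 0.1333915297153463
T amber [ 0.5744 -0.1836] 83 0.0002 top [ 0.5739 -0.1823] 150 0.13497018996346166
```

Amber is centred in dish 4. My final descent stopped about 3 mm high, so I'll lower the end height and do the white bottle next.

```bash
sed -i 's/zt+.003\]/zt-.004]/' go.py
python3 - <<'E'
from go import *
from h import *
pick(.575,.262,.026,30,.24)
place(.428,-.294,.032,.24)
move_to([.6065,.139,.24],Q)
for k in("scene","top"):
    p=cloud(camera(k))
    print(k,"kcl",*fit(p,.428,-.294,.023,.02,.055,.035),"top",*top(p,.428,-.294,.085,.15,.04))
    print("dropper",*fit(p,.6065,.139,.014,.008,.045,.025),"weigh",*fit(p,.428,.161,.015,.006,.038,.025))
E
```

```text
gripped {'clock': 17.775, 'tcp_pos': [0.575, 0.262, 0.026], 'finger_gap': 0.52, 'finger_force': 30.694, 'force': [-1.326, -1.305, 5.64]}
lifted {'clock': 18.592, 'tcp_pos': [0.575, 0.262, 0.066], 'finger_gap': 0.518, 'finger_force': 30.646, 'force': [-0.203, 0.01, -0.34]}
touch True
down {'clock': 26.358, 'tcp_pos': [0.428, -0.294, 0.032], 'finger_gap': 0.521, 'finger_force': 31.19, 'force': [-0.334, 0.134, 6.804]}
open {'clock': 27.15, 'tcp_pos': [0.427, -0.294, 0.032], 'finger_gap': 0.996, 'finger_force': 0.0, 'force': [0.257, -0.652, 0.189]}
scene kcl [ 0.4276 -0.2941] 200 0.0012 top [ 0.4267 -0.289 ] 67
dropper [0.6064 0.1385] 197 0.001 weigh [0.4277 0.1612] 209 0.0008
top kcl [ 0.4284 -0.2935] 39 0.0001 top [ 0.4277 -0.2927] 88
dropper None 0 weigh None 2
```

Run:
```python
from go import *
from h import *
pick(.6065,.1387,.021,25,.24)
place(.5535,-.3045,.027,.24)
p=cloud(camera("scene")); print("dropper",*fit(p,.5535,-.3045,.014,.018,.052,.02))
pick(.428,.1612,.029,25,.24)
place(.4225,-.1635,.035,.24)
move_to([.35,.25,.35],Q); st("end")
import cv2
for k in("scene","top"):
    c=camera(k);p=cloud(c);cv2.imwrite(f"pics/end_{k}.png",c["frame"][:,:,::-1])
    for n,a in dict(dropper=(.5535,-.3045,.014,.018,.052,.02),weigh=(.4225,-.1635,.015,.018,.046,.024),kcl=(.428,-.294,.023,.02,.06,.03),amber=(.574,-.184,.03,.02,.08,.04),flask=(.430,.2845,.0415,.003,.012,.055),beaker=(.581,-.026,.0285,.01,.07,.045)).items(): print(k,n,*fit(p,*a),p[np.hypot(p[:,0]-a[0],p[:,1]-a[1])<.012][:,2].max().round(4))
a=cv2.imread("pics/end_scene.png")[120:300,200:440]; cv2.imwrite("pics/endc.png",cv2.resize(a,None,fx=3.2,fy=3.2,interpolation=cv2.INTER_CUBIC))
```

```text
gripped {'clock': 33.492, 'tcp_pos': [0.607, 0.139, 0.021], 'finger_gap': 0.312, 'finger_force': 24.86, 'force': [-0.92, 0.463, 4.278]}
lifted {'clock': 34.308, 'tcp_pos': [0.606, 0.138, 0.061], 'finger_gap': 0.311, 'finger_force': 24.623, 'force': [-0.003, -0.354, -1.173]}
touch True
down {'clock': 41.442, 'tcp_pos': [0.553, -0.304, 0.027], 'finger_gap': 0.31, 'finger_force': 25.12, 'force': [0.04, -0.705, 5.366]}
open {'clock': 42.35, 'tcp_pos': [0.553, -0.304, 0.026], 'finger_gap': 1.001, 'finger_force': 0.0, 'force': [-0.191, -0.385, -0.656]}
dropper [ 0.5532 -0.3044] 113 0.0012
gripped {'clock': 48.383, 'tcp_pos': [0.428, 0.161, 0.029], 'finger_gap': 0.371, 'finger_force': 24.549, 'force': [-0.541, -0.506, 5.237]}
lifted {'clock': 49.2, 'tcp_pos': [0.428, 0.161, 0.069], 'finger_gap': 0.371, 'finger_force': 24.799, 'force': [-0.163, -0.781, -1.044]}
touch True
down {'clock': 55.533, 'tcp_pos': [0.422, -0.163, 0.035], 'finger_gap': 0.374, 'finger_force': 25.147, 'force': [-1.154, -0.381, 6.269]}
open {'clock': 56.4, 'tcp_pos': [0.422, -0.163, 0.035], 'finger_gap': 1.005, 'finger_force': 0.0, 'force': [0.737, -0.249, 0.09]}
end {'clock': 59.517, 'tcp_pos': [0.351, 0.249, 0.35], 'finger_gap': 1.003, 'finger_force': 0.0, 'force': [0.046, -0.389, -0.451]}
scene dropper [ 0.553  -0.3047] 112 0.0015 0.0902
scene weigh [ 0.4216 -0.1638] 118 0.0009 0.0737
scene kcl [ 0.4271 -0.2939] 228 0.0011 0.1008
scene amber [ 0.5735 -0.1843] 453 0.0013 0.1334
scene flask [0.4311 0.285 ] 175 0.0006 0.1241Traceback (most recent call last):
  File "<stdin>", line 12, in <module>
    return umr_maximum(a, axis, None, out, keepdims, initial, where)
ValueError: zero-size array to reduction operation maximum which has no identity
```

```bash
python3 - <<'E'
import cv2
from bench import *
from h import *
for k in("scene","top"):
    p=cloud(camera(k)); print(k,"beaker",*fit(p,.581,-.026,.0285,.01,.07,.045))
E
python3 -c "
import cv2
cv2.imwrite('pics/v.png',cv2.imread('pics/end_scene.png'))"
```

```text
scene beaker [ 0.5827 -0.0266] 558 0.0017
top beaker [ 0.5756 -0.0142] 308 0.0068
```

View pics/v.png

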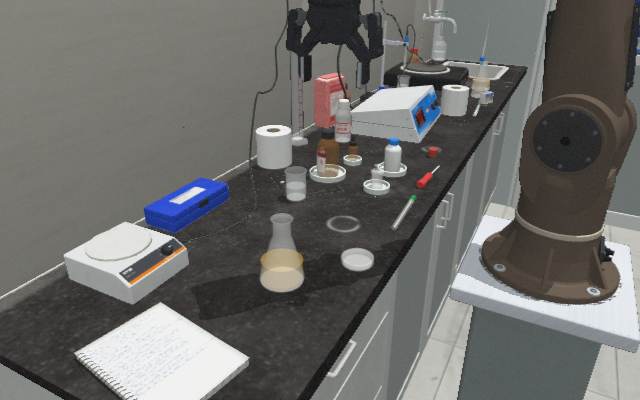

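All four bottles stand upright in their dishes: amber (327,150), dropper (353,152), white (393,155), weighing bottle (376,180). The flask and beaker haven't moved, with the beaker fit within about 1 mm of its start. Handing in.

```bash
python3 -c "
from bench import *
print(close_job())"
```

```text
the job is handed in; nothing more can be done
None
```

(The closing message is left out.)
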